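# Line up the finials for waxing

## Task

Stand the four turned wooden finials upright on the row of cork pads, one in the middle of each pad, in order of size: the largest on the pad next to the round wax tin, then the second largest, and so on down to the smallest on the pad farthest from the tin. Do not knock over or shift the small amber bottle standing among them.

Things in the scene. Friction and masses are not known exactly. Their poses are not given: they have to be found in the camera images.
- finial_a: The smallest of four plain light-wood turned finials of one pattern, loose, standing upright on its flat foot: 30 mm in diameter, 48 mm tall, 25 g give or take 30 percent. Round about its own z axis (up). Origin: centre of the underside of the foot. A straight cylindrical drum of the full 30 mm diameter, from 23 to 39 mm above the underside, is the place to grip; below it a narrow neck and a foot nearly as wide as the drum, above it a dome.
- finial_b: The second smallest of four plain light-wood turned finials of one pattern, loose, standing upright on its flat foot: 38 mm in diameter, 66 mm tall, 50 g give or take 30 percent. Round about its own z axis (up). Origin: centre of the underside of the foot. A straight cylindrical drum of the full 38 mm diameter, from 32 to 54 mm above the underside, is the place to grip; below it a narrow neck and a foot nearly as wide as the drum, above it a dome.
- finial_c: The second largest of four plain light-wood turned finials of one pattern, loose, standing upright on its flat foot: 46 mm in diameter, 84 mm tall, 90 g give or take 30 percent. Round about its own z axis (up). Origin: centre of the underside of the foot. A straight cylindrical drum of the full 46 mm diameter, from 40 to 69 mm above the underside, is the place to grip; below it a narrow neck and a foot nearly as wide as the drum, above it a dome.
- finial_d: The largest of four plain light-wood turned finials of one pattern, loose, standing upright on its flat foot: 55 mm in diameter, 104 mm tall, 140 g give or take 30 percent. Round about its own z axis (up). Origin: centre of the underside of the foot. A straight cylindrical drum of the full 55 mm diameter, from 50 to 85 mm above the underside, is the place to grip; below it a narrow neck and a foot nearly as wide as the drum, above it a dome.
- pad_a: One of four identical round cork pads, 64 mm across and 4 mm thick, fixed in a straight row, 85 mm apart centre to centre, on a dark plank (90 mm wide, 520 mm long, 18 mm thick) that lies on the bench. Origin: centre of the pad's underside, 18 mm above the bench; its top is 4 mm higher, 22 mm above the bench. The letters do not tell its place in the row: that changes from start to start.
- pad_b: One of four identical round cork pads, 64 mm across and 4 mm thick, fixed in a straight row, 85 mm apart centre to centre, on a dark plank (90 mm wide, 520 mm long, 18 mm thick) that lies on the bench. Origin: centre of the pad's underside, 18 mm above the bench; its top is 4 mm higher, 22 mm above the bench. The letters do not tell its place in the row: that changes from start to start.
- pad_c: One of four identical round cork pads, 64 mm across and 4 mm thick, fixed in a straight row, 85 mm apart centre to centre, on a dark plank (90 mm wide, 520 mm long, 18 mm thick) that lies on the bench. Origin: centre of the pad's underside, 18 mm above the bench; its top is 4 mm higher, 22 mm above the bench. The letters do not tell its place in the row: that changes from start to start.
- pad_d: One of four identical round cork pads, 64 mm across and 4 mm thick, fixed in a straight row, 85 mm apart centre to centre, on a dark plank (90 mm wide, 520 mm long, 18 mm thick) that lies on the bench. Origin: centre of the pad's underside, 18 mm above the bench; its top is 4 mm higher, 22 mm above the bench. The letters do not tell its place in the row: that changes from start to start.
- wax_tin: Closed round metal wax tin, 71 mm across, 30 mm high, fixed on the plank at one end of the row of pads, in line with it and 90 mm from the centre of the nearest pad (at the other end of the row is a paper-faced rectangular sanding block, 50 by 70 mm and 30 mm high). Which end has the tin changes from start to start. Origin: centre of its underside, on the plank.
- oil_bottle: Bystander: small loose closed bottle of amber glass with a black cap, 32 mm across, 75 mm tall, standing upright among the finials. Origin: centre of its underside. It is not to be knocked over or shifted.
Mind the look-alikes: they are no part of the job. Leave any blue or pink look-alike of the finial_c alone.

How it is judged (in metres and radians):
At the end, for the whole second after the job is handed in: Each finial stands upright (within 0.1 rad) and at rest on a cork pad, within 12 mm of the pad's centre; counting from the pad next to the wax tin they run from the largest to the smallest ((horizontal distance between finial_d and pad_a below 0.012 m or horizontal distance between finial_d and pad_b below 0.012 m or horizontal distance between finial_d and pad_c below 0.012 m or horizontal distance between finial_d and pad_d below 0.012 m) and horizontal distance between finial_d and wax_tin between 0.06 and 0.12 m and height (world z) of finial_d between 0.018 and 0.027 m and angle between each of finial_d, finial_c, finial_b, finial_a's own z axis and vertical below 0.1 rad and linear speed of each of finial_d, finial_c, finial_b, finial_a below 0.02 m/s and (horizontal distance between finial_c and pad_a below 0.012 m or horizontal distance between finial_c and pad_b below 0.012 m or horizontal distance between finial_c and pad_c below 0.012 m or horizontal distance between finial_c and pad_d below 0.012 m) and horizontal distance between finial_c and wax_tin between 0.145 and 0.205 m and height (world z) of finial_c between 0.018 and 0.027 m and (horizontal distance between finial_b and pad_a below 0.012 m or horizontal distance between finial_b and pad_b below 0.012 m or horizontal distance between finial_b and pad_c below 0.012 m or horizontal distance between finial_b and pad_d below 0.012 m) and horizontal distance between finial_b and wax_tin between 0.23 and 0.29 m and height (world z) of finial_b between 0.018 and 0.027 m and (horizontal distance between finial_a and pad_a below 0.012 m or horizontal distance between finial_a and pad_b below 0.012 m or horizontal distance between finial_a and pad_c below 0.012 m or horizontal distance between finial_a and pad_d below 0.012 m) and horizontal distance between finial_a and wax_tin between 0.315 and 0.375 m and height (world z) of finial_a between 0.018 and 0.027 m); the robot touches nothing.
It fails at once if the amber bottle is knocked over (tilted more than 0.5 rad) or shifted by more than 20 mm (angle between oil_bottle's own z axis and vertical above 0.5 rad or distance of oil_bottle from where it was at the start of the episode above 0.02 m).
It also fails if it takes over 101 s, if anything falls off the work surface, if the arm or the gripper's body presses on something with over 40 N, if the wrist force passes 120 N, or if a joint passes its speed limit or range.

## Robot

A 6-joint arm with a two-finger parallel gripper is mounted at the origin on the work surface. World frame = base frame: x ahead of the robot, y to its left, z up, the work surface at z = 0. Lengths are in mm, angles in rad, forces in N, time in s.
With the tool pointing down it reaches from about 350 to 775 mm from the base axis. Payload 7.3 kg.
Tool frame: the origin (TCP) lies between the finger pads; the fingertips stand 11 mm ahead of it and the grasp point (between the pads) lies 8 mm behind it (arm.nose_length is the distance from the TCP to the fingertips, in mm); z points along the fingers, y is the line along which they close (so a half turn about z gives the same grasp; the last joint's range is limited). The gripper opens to 92 mm and grips with 3 to 60 N. Pads are 19 mm wide; open, the fingers measure 130 mm over their backs; the gripper's body (75 mm by 190 mm) begins 47 mm behind the grasp point.
Start: joints at [1.054, 0.342, 1.524, -0, 1.275, -0.146], TCP at [190.226, 489.344, 237.741] pointing down, gripper open.
Joint ranges: [-2.53, 2.53], [-0.77, 2.02], [0.04, 2.7], [-1, 4.14], [0.28, 2.66], [-3.11, 3.11]. Speed limits (rad/s): [2.57, 2.57, 3.14, 3.14, 3.14, 3.14].

## Interface

Orientations are given as [roll, pitch, yaw] about the fixed x, y, z axes, in that order (R = Rz(yaw) Ry(pitch) Rx(roll)).
In Python, from rig import monitor, imaging, job, spotter, arm gives the robot as it stands.
- The arm moves only by the tool play_rows, never from a script. Its argument "deltas" is one flat list of numbers, 4 for each row, row after row: the shift along the tool's x, y, z scaled (see below), then the turn about the tool's z scaled (see below). A call has 1 to 10 rows; each row is the pose to reach, as a shift and turn from the pose commanded when the call began, along the tool's axes at that moment; what a row does not reach only later rows make up. The controller multiplies each number of a shift by 1 m and each number of a turn by pi/2 rad. A row lasts 1/8 s, in which the tool goes at most 62.5 mm and 10.7 degrees, less where a joint would pass 70% of its speed; a pose out of reach is approached as far as the arm can. A call with a number of a shift or a turn outside -1 to 1 is refused whole. A call with a gripper value outside its range is refused whole. "hand" is the opening, from 0 (shut) to 1 (fully open), set as the call begins (left out, the last holds). The fingers move at their own pace and stop on an object; the grip force is fixed at half the most. Time passes only in rows, so rows that repeat a pose let the fingers close. It gives the time, the measured TCP pose, the force, the opening and the grip force at its end, in the units of the state.
- monitor.sense(): the state, without advancing time (a new reading comes with each control period).
- imaging.camera(name): name is "scene" or "top" or "wrist"; returns a dict with "image" (420x560x3 uint8, red, green, blue), "fx", "fy", "cx", "cy" (pixels), "dist_coeffs" ([k1, k2, p1, p2, k3] as OpenCV has them; the pictures are not rectified), "position" and "rotation" of the camera in the world. Camera axes: x right, y up, looking along -z (the intrinsics and any distortion apply to the point x, -y, -z); pixel columns grow to the right and rows downward; lengths in mm; the calibration is good to about 2 mm. A picture is of the moment at which its call begins. There is no depth.
- job.hand_in(): hands the job in; it is judged then, once.
Trained networks look in a picture, given as the dict that the camera call returned (one of the last four; its "shot" number tells which), for a name from the list of things; names that differ only in an ending like _2 or _b are one class to them, and where a whole thing is asked for, a point or a joint stands for the part that bears it (a point fixed in the world has none). Each returns a list of dicts, best first, with "conf" (0 to 1); they miss things now and then, are a little off and sometimes report something else, mostly with a low value. They report only what shows in the picture. A call takes as long as a camera call. They do not tell look-alikes from the thing itself.
- spotter.search_frame(picture, name): "centre" ([x, y, z] in mm, in world coordinates, good to about 4 mm: the middle of the surface that is visible of it).
The state is a dict: "time_s": time; "joints": joint angles; "joint_velocities": joint speeds; "tau": joint torques, N m; "position": TCP position; "tool_rot": TCP orientation; "contact_force": force on the tool from outside, world axes, zero at the start; "torque": the same for the moment, N m; "grip_width": opening from 0.0 (shut) to 1.0 (fully open); "grasp_force": force on a finger pad.
Only numpy, scipy, OpenCV 4.12 (cv2) and the standard library are available. Lean on these libraries where they do the work, as an engineer would, in place of code of your own. Each camera call takes 0.05 s, during which the arm holds its last target. There are 200 camera calls.

## Working session

There is one attempt and no reset: what is moved stays moved. The work goes in short steps, Python scripts to look and compute and a tool call to move; the robot and the scene stay as the last step left them, time stands still between calls to the robot, and variables do not carry over. Pictures are saved under pics/ and viewed, at most 14 in all, crops included, and the job is handed in when it is done.

Besides the shell and the picture viewer there is one more tool, called after "Emit:" as a command line: name --argument value ..., lists and objects as JSON in quotes. play_rows: Moves the arm, as the interface text tells. Its arguments: {"type":"object","properties":{"deltas":{"type":"array","items":{"type":"number"}},"hand":{"type":"number"}},"required":["deltas"]}

```bash
mkdir -p pics; python3 - <<'E'
from rig import monitor, imaging, job, spotter, arm
import cv2,numpy as np
print(monitor.sense())
for n in ("top","scene"):
    p=imaging.camera(n); cv2.imwrite(f"pics/{n}0.png",p["image"][:,:,::-1])
    print(n,p["position"],p["fx"],p["dist_coeffs"])
    for k in ("finial_a","finial_b","finial_c","finial_d","pad_a","wax_tin","oil_bottle"):
        print(k,[(np.round(d["centre"]).tolist(),round(d["conf"],2)) for d in spotter.search_frame(p,k)])
E
```

```text
{'time_s': 0.0, 'joints': array([ 1.05398807e+00,  3.42716081e-01,  1.52500324e+00, -2.08062738e-05,
        1.27537677e+00, -1.46028857e-01]), 'joint_velocities': array([-0.00065399,  0.00011153, -0.00080047, -0.00087162, -0.00031754,
        0.00080084]), 'tau': array([-3.35123359e-04, -4.31235337e+01, -2.44226933e+01,  7.17120920e-02,
        5.55522332e-02, -2.20040265e-04]), 'position': array([190.03950214, 488.9912324 , 237.05319794]), 'tool_rot': array([-3.14010232e+00, -1.99081368e-04,  2.77081918e+00]), 'contact_force': array([-0.34286665,  1.11265273, -0.88500254]), 'torque': array([ 0.02626327,  0.03384686, -0.01634385]), 'grasp_force': 0.0, 'grip_width': 0.9981695958518955}
top [362.10551637 -47.68428854 915.43397686] 386.7603031462219 [-0.04753618  0.          0.          0.          0.        ]
finial_a [([320.0, -261.0, 69.0], 0.95), ([483.0, -321.0, 74.0], 0.88), ([443.0, 89.0, 57.0], 0.76), ([354.0, -392.0, 72.0], 0.72), ([397.0, 281.0, 90.0], 0.63), ([420.0, -96.0, 44.0], 0.53)]
finial_b [([320.0, -261.0, 69.0], 0.95), ([483.0, -321.0, 74.0], 0.88), ([443.0, 89.0, 5
[... 1159 characters left out ...]
83.0, 40.0], 0.77), ([500.0, -345.0, 64.0], 0.71), ([331.0, -272.0, 58.0], 0.6)]
finial_c [([361.0, -412.0, 60.0], 0.9), ([407.0, 275.0, 61.0], 0.83), ([410.0, -323.0, 63.0], 0.82), ([449.0, 83.0, 40.0], 0.77), ([500.0, -345.0, 64.0], 0.71), ([331.0, -272.0, 58.0], 0.6)]
finial_d [([361.0, -412.0, 60.0], 0.9), ([407.0, 275.0, 61.0], 0.83), ([410.0, -323.0, 63.0], 0.82), ([449.0, 83.0, 40.0], 0.77), ([500.0, -345.0, 64.0], 0.71), ([331.0, -272.0, 58.0], 0.6)]
pad_a [([583.0, 120.0, 27.0], 0.7), ([585.0, 33.0, 26.0], 0.66), ([604.0, -134.0, 21.0], 0.59)]
wax_tin [([581.0, 200.0, 47.0], 0.56), ([407.0, -324.0, 62.0], 0.55)]
oil_bottle [([453.0, -14.0, 47.0], 0.59), ([591.0, -51.0, 22.0], 0.32)]
```

View pics/top0.png

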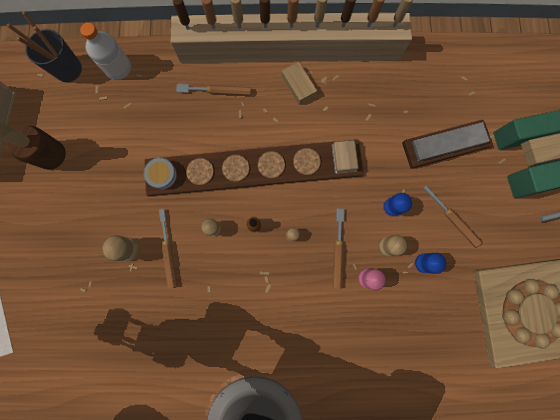

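View pics/scene0.png

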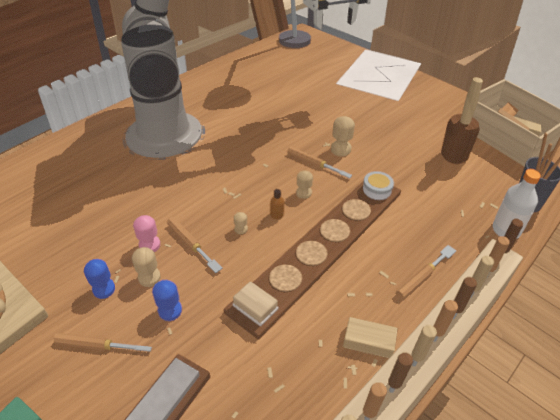

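The top view shows the tin at (160,173) and pads at (200,171), (235,167), (271,164), (307,161). The finials are d (115,248), b (210,227), a (292,234) and c (393,245), with c between the blue and pink look-alikes. The bottle is at (254,224). The scene view agrees. Next I'll measure by fitting silhouettes.

```bash
cat > h.py <<'E'
import cv2,numpy as np
from rig import monitor, imaging, job, spotter, arm
F=np.diag([1.,-1,-1])
def K(p): return np.array([[p["fx"],0,p["cx"]],[0,p["fy"],p["cy"]],[0,0,1]])
def proj(p,X):
    R=F@np.asarray(p["rotation"]).T; t=-R@np.asarray(p["position"])
    return cv2.projectPoints(np.asarray(X,float).reshape(-1,3),cv2.Rodrigues(R)[0],t,K(p),np.array(p["dist_coeffs"],float))[0][:,0]
def back(p,uv,z):
    n=cv2.undistortPoints(np.asarray(uv,float).reshape(-1,1,2),K(p),np.array(p["dist_coeffs"],float))[:,0]
    d=np.c_[n,np.ones(len(n))]@F@np.asarray(p["rotation"]).T
    o=np.asarray(p["position"]); return o+d*((z-o[2])/d[:,2])[:,None]
DIM=dict(a=(30,48,23,39),b=(38,66,32,54),c=(46,84,40,69),d=(55,104,50,85))
def outline(k,x,y,z0=0):
    D,H,l,u=DIM[k]; r=D/2; prof=[(0,.93*r),(.1*H,.93*r),(l,r),(u,r)]+[(u+(H-u)*s,r*np.sqrt(1-s*s)) for s in (.3,.6,.85,.97)]
    a=np.linspace(0,2*np.pi,40)
    return np.array([[x+q*np.cos(t),y+q*np.sin(t),z0+z] for z,q in prof for t in a])
E
python3 - <<'E'
from h import *
import pickle
P={n:imaging.camera(n) for n in("top","scene")}
pickle.dump(P,open("p.pkl","wb"))
box={"top":(90,140,430,300),"scene":(120,100,420,330)}
G=dict(a=(417,-97),b=(440,88),c=(410,-325),d=(397,281))
for n,p in P.items():
    x0,y0,x1,y1=box[n]; s=2.3 if n=="top" else 2.6
    im=cv2.resize(p["image"][y0:y1,x0:x1,::-1],None,fx=s,fy=s,interpolation=cv2.INTER_CUBIC)
    for k,(x,y) in G.items():
        h=cv2.convexHull(proj(p,outline(k,x,y)).astype(np.float32))
        cv2.polylines(im,[((h-[x0,y0])*s).astype(int)],True,(0,255,0),1)
    cv2.imwrite(f"pics/{n}1.png",im)
E
```

```text
Traceback (most recent call last):
  File "h.py", line 7, in proj
    return cv2.projectPoints(np.asarray(X,float).reshape(-1,3),cv2.Rodrigues(R)[0],t,K(p),np.array(p["dist_coeffs"],float))[0][:,0]
           ~~~~~~~~~~~~~~~~~^^^^^^^^^^^^^^^^^^^^^^^^^^^^^^^^^^^^^^^^^^^^^^^^^^^^^^^^^^^^^^^^^^^^^^^^^^^^^^^^^^^^^^^^^^^^^^^
cv2.error: OpenCV(4.12.0) /io/opencv/modules/calib3d/src/calibration_base.cpp:582: error: (-5:Bad argument) tvec must be 1x3 or 3x1 floating-point array in function 'projectPoints'
```

```bash
python3 - <<'E'
import pickle
P=pickle.load(open("p.pkl","rb"))
for n in P: print(n,P[n]["rotation"],P[n]["position"],P[n]["fx"],P[n]["cx"])
E
sed -i 's/^F=.*/&\nfrom scipy.spatial.transform import Rotation\ndef rot(p):\n    r=np.asarray(p["rotation"],float)\n    return r if r.shape==(3,3) else Rotation.from_euler("xyz",r).as_matrix()/; s/np.asarray(p\["rotation"\])\.T/rot(p).T/' h.py
cat > ov.py <<'E'
from h import *
import pickle,sys
P=pickle.load(open("p.pkl","rb"))
box={"top":(90,140,430,300),"scene":(120,100,420,330)}
def draw(G,tag):
  for n,p in P.items():
    x0,y0,x1,y1=box[n]; s=2.3 if n=="top" else 2.6
    im=cv2.resize(p["image"][y0:y1,x0:x1,::-1],None,fx=s,fy=s,interpolation=cv2.INTER_CUBIC)
    for k,(x,y) in G.items():
        h=cv2.convexHull(proj(p,outline(k,x,y)).astype(np.float32))
        cv2.polylines(im,[((h-[x0,y0])*s).astype(int)],True,(0,255,0),1)
    cv2.imwrite(f"pics/{n}{tag}.png",im)
if __name__=="__main__": draw(dict(a=(417,-97),b=(440,88),c=(410,-325),d=(397,281)),1)
E
python3 ov.py
```

```text
top [ 0.14588623 -0.00396896 -1.58829122] [362.10551637 -47.68428854 915.43397686] 386.7603031462219 274.31138221317434
scene [ 0.78922229 -0.00851947  0.7794899 ] [ 984.84313528 -560.83689201  774.30579364] 476.32050984720917 274.9902550270685
```

View pics/top1.png

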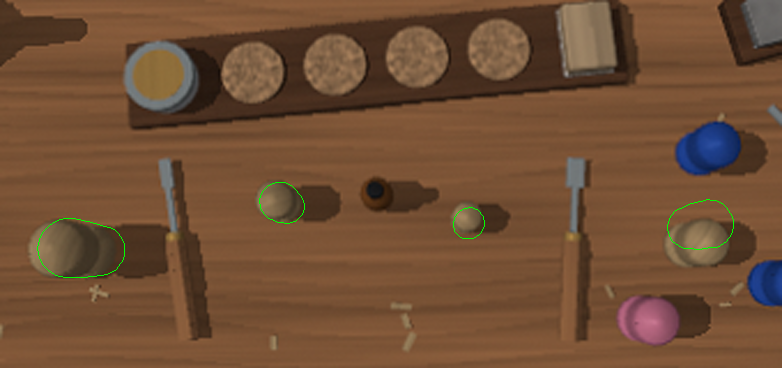

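View pics/scene1.png

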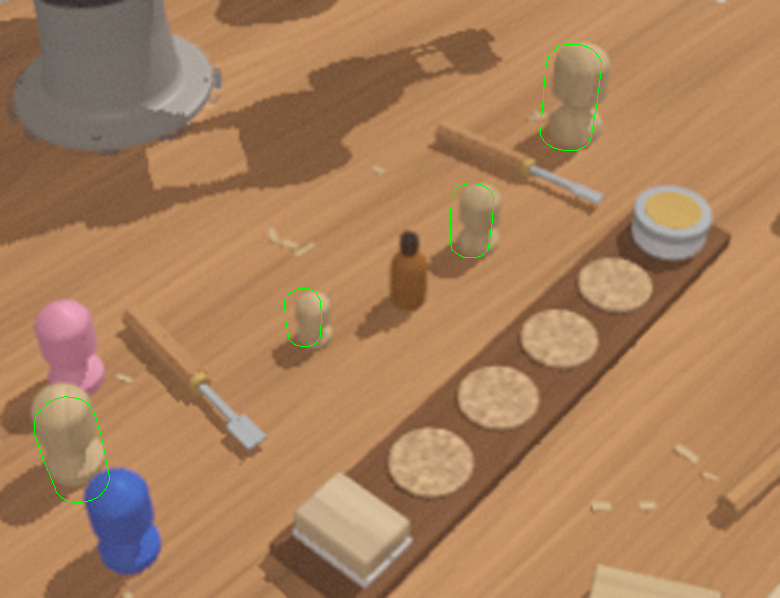

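Projection is correct. Next I'll refine by fitting the outline to image gradients and taking circle fits of the pads.

```bash
cat > fit.py <<'E'
from ov import *
def sil(k,p,x,y,z0=0,S=4):
    pts=proj(p,outline(k,x,y,z0)).reshape(-1,40,2); o=np.floor(pts.min((0,1)))-8
    m=np.zeros((500,500),np.uint8)
    for i,j in ((0,2),(2,8)): cv2.fillConvexPoly(m,cv2.convexHull(((pts[i:j].reshape(-1,2)-o)*S).astype(np.float32)).astype(np.int32),255)
    # neck
    D=DIM[k]; 
    c=[q for q in cv2.findContours(m,cv2.RETR_EXTERNAL,cv2.CHAIN_APPROX_NONE)[0]]
    return [q[:,0]/S+o for q in c]
def score(k,p,g,x,y,z0=0):
    c=np.concatenate(sil(k,p,x,y,z0)).astype(np.float32)
    return cv2.remap(g,c[:,0].copy(),c[:,1].copy(),cv2.INTER_LINEAR).mean()
def grad(p):
    f=cv2.GaussianBlur(p["image"],(0,0),1.0).astype(np.float32)
    b=f[:,:,2]  # blue separates light wood from the bench
    return cv2.magnitude(cv2.Sobel(b,-1,1,0),cv2.Sobel(b,-1,0,1))
def fit(k,ps,x,y,z0=0,r=24):
    g={n:grad(p) for n,p in ps.items()}
    f=lambda a,b,n:score(k,ps[n],g[n],a,b,z0)
    out={}
    for sel in [list(ps)]+([[n] for n in ps] if len(ps)>1 else []):
        best=(0,x,y); 
        for step,R in ((3,r),(1,3)):
            _,cx,cy=best
            best=max((sum(f(a,b,n) for n in sel),a,b) for a in np.arange(cx-R,cx+R+.1,step) for b in np.arange(cy-R,cy+R+.1,step))
        out["+".join(sel)]=[round(float(v),1) for v in best]
    return out
if __name__=="__main__":
    G={}
    for k,(x,y) in dict(a=(420,-97),b=(442,85),c=(395,-325),d=(397,285)).items():
        o=fit(k,P,x,y); print(k,o); G[k]=o["top+scene"][1:]
    print(G); draw(G,2)
    for n,p in P.items():
        for k in ("a",):
            uv={"top":[(200,171),(235,167),(271,164),(307,161)],"scene":[(356,210),(335,230),(312,253),(286,278)]}[n]
            g=cv2.GaussianBlur(p["image"],(0,0),.7)[:,:,0]; res=[]
            for u,v in uv:
                m=(g>95).astype(np.uint8) if n=="top" else (g>120).astype(np.uint8)
                m=cv2.morphologyEx(m,cv2.MORPH_OPEN,np.ones((3,3)))
                l=cv2.connectedComponentsWithStats(m)[1]; q=l==l[v,u]
                c=max(cv2.findContours(q.astype(np.uint8),0,1)[0],key=len)[:,0]
                w=back(p,c,22.)[:,:2]; (cx,cy),r=cv2.minEnclosingCircle(w.astype(np.float32)); e=cv2.fitEllipse(w.astype(np.float32))
                res.append([int(x) for x in (cx,cy,r,*e[0],*e[1])])
            print(n,res)
E
python3 fit.py
```

```text
a {'top+scene': [113.4, 424.0, -94.0], 'top': [62.7, 424.0, -94.0], 'scene': [51.2, 423.0, -93.0]}
b {'top+scene': [81.1, 443.0, 92.0], 'top': [39.6, 443.0, 92.0], 'scene': [42.7, 443.0, 94.0]}
c {'top+scene': [114.3, 394.0, -318.0], 'top': [50.1, 394.0, -319.0], 'scene': [65.5, 394.0, -318.0]}
d {'top+scene': [74.7, 398.0, 291.0], 'top': [39.7, 398.0, 291.0], 'scene': [35.5, 399.0, 290.0]}
{'a': [424.0, -94.0], 'b': [443.0, 92.0], 'c': [394.0, -318.0], 'd': [398.0, 291.0]}
top [[578, 122, 32, 578, 122, 61, 63], [584, 37, 32, 584, 38, 62, 62], [591, -46, 32, 591, -46, 61, 63], [598, -130, 32, 598, -131, 62, 63]]
scene [[428, 716, 1397, 297, 423, 1470, 2177], [428, 716, 1397, 297, 423, 1470, 2177], [428, 716, 1397, 297, 423, 1470, 2177], [428, 716, 1397, 297, 423, 1470, 2177]]
```

```bash
python3 -c "
import cv2,numpy as np
a=cv2.imread('pics/top2.png');b=cv2.imread('pics/scene2.png')
h=a.shape[0];b=cv2.resize(b,None,fx=.55,fy=.55)
" ; ls pics
```

```text
scene0.png
scene1.png
scene2.png
top0.png
top1.png
top2.png
```

View pics/top2.png

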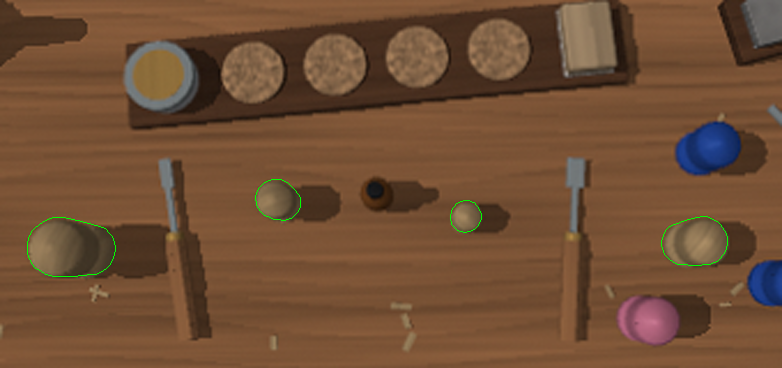

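View pics/scene2.png

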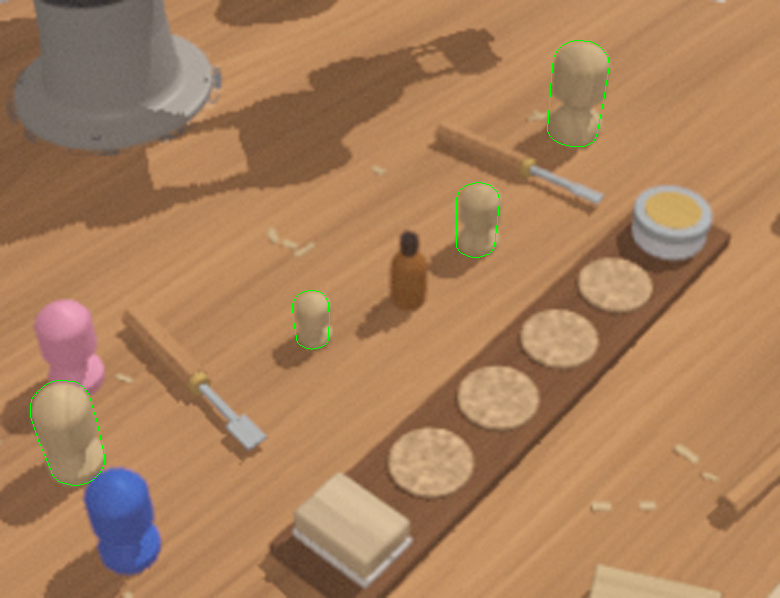

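The outlines match both views. The pads are d(578,122), c(584.5,37.5), b(591,-46) and a(598,-130.5), with the row at 4.5°. First move: above finial d, fingers across the row direction.

Emit:
play_rows --deltas '[-0.2655,-0.1096,0,0.714,-0.2655,-0.1096,0,0.714,-0.2655,-0.1096,0,0.714,-0.2655,-0.1096,0,0.714,-0.2655,-0.1096,0,0.714,-0.2655,-0.1096,0,0.714,-0.2655,-0.1096,0,0.714,-0.2655,-0.1096,0,0.714,-0.2655,-0.1096,0,0.714]' --hand 1

```text
time_s: 2.02
position: [397.6, 291.4, 237.8]
tool_rot: [3.141, -0.0, 1.652]
contact_force: [0.4, -0.4, 0.1]
grip_width: 0.998
grasp_force: 0.0
```

Emit:
play_rows --deltas '[0,0,0.05,0,0,0,0.09,0,0,0,0.12,0,0,0,0.145,0,0,0,0.165,0,0,0,0.176,0,0,0,0.176,0]'

```text
time_s: 2.9
position: [397.6, 291.1, 61.4]
tool_rot: [-3.141, 0.0, 1.65]
contact_force: [-0.4, -0.7, -1.0]
grip_width: 0.999
grasp_force: 0.0
```

Emit:
play_rows --deltas '[0,0,0,0,0,0,0,0,0,0,0,0,0,0,0,0,0,0,0,0,0,0,0,0,0,0,-0.005,0,0,0,-0.01,0]' --hand 0.3

```text
time_s: 3.9
position: [397.9, 290.9, 71.9]
tool_rot: [-3.141, 0.0, 1.649]
contact_force: [0.7, 0.6, -2.1]
grip_width: 0.586
grasp_force: 30.0
```

Emit:
play_rows --deltas '[0,0,-0.04,0,0,0,-0.08,0,-0.03,0.027,-0.08,0,-0.065,0.059,-0.08,0,-0.1,0.091,-0.08,0,-0.135,0.123,-0.08,0,-0.165,0.15,-0.08,0,-0.1826,0.1661,-0.08,0,-0.1826,0.1661,-0.08,0,-0.1826,0.1661,-0.08,0]'

```text
time_s: 5.15
position: [577.1, 122.5, 151.6]
tool_rot: [-3.141, -0.0, 1.649]
contact_force: [0.3, -0.4, -1.1]
grip_width: 0.59
grasp_force: 30.0
```

Emit:
play_rows --deltas '[0,0,0.025,0,0,0,0.045,0,0,0,0.058,0,0,0,0.065,0,0,0,0.067,0,0,0,0.0675,0,0,0,0.0675,0,0,0,0.0675,0]'

```text
time_s: 6.15
position: [578.1, 122.0, 84.6]
tool_rot: [3.141, -0.0, 1.649]
contact_force: [-0.9, 0.2, -1.3]
grip_width: 0.585
grasp_force: 30.0
```

Emit:
play_rows --deltas '[0,0,0.0005,0,0,0,0.0005,0,0,0,0.0005,0,0,0,0.0005,0,0,0,0.0005,0,0,0,-0.02,0,0,0,-0.05,0,0,0,-0.1,0,0,0,-0.14,0,0,0,-0.14,0]' --hand 1

```text
time_s: 7.4
position: [579.5, 122.1, 228.0]
tool_rot: [3.134, -0.0, 1.649]
contact_force: [1.0, 0.7, 0.2]
grip_width: 1.002
grasp_force: 0.0
```

```bash
cat > chk.py <<'E'
from fit import *
import sys
T=dict(d=(578,122),c=(584.5,37.5),b=(591,-46),a=(598,-130.5))
def check(ks,tag=None):
    ps={n:imaging.camera(n) for n in("top","scene")}
    for k in ks: print(k,"target",T[k],fit(k,ps,*T[k],z0=22,r=15))
    if tag:
        p=ps["scene"]; im=p["image"][100:420,120:480,::-1]; cv2.imwrite(f"pics/{tag}.png",cv2.resize(im,None,fx=1.8,fy=1.8))
if __name__=="__main__": check(sys.argv[1],sys.argv[2] if len(sys.argv)>2 else None)
E
python3 chk.py d s3
```

```text
d target (578, 122) {'top+scene': [102.7, 580.0, 116.0], 'top': [46.2, 571.0, 116.0], 'scene': [65.4, 578.0, 124.0]}
```

View pics/s3.png

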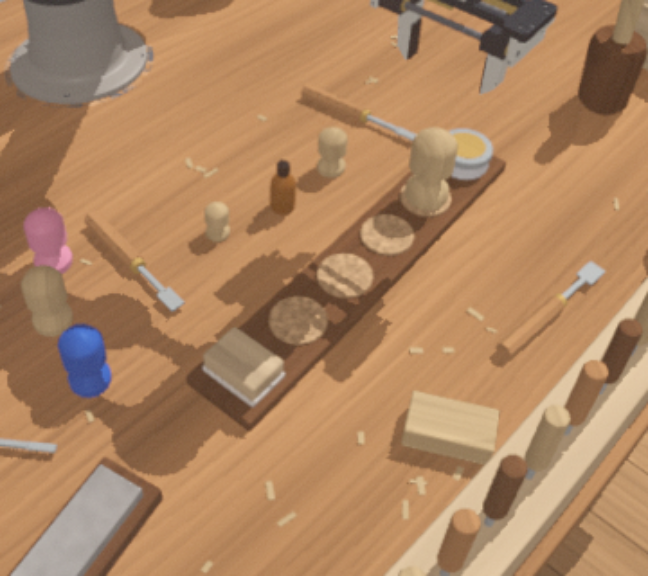

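d stands upright at the pad centre next to the tin (scene fit 578,124), and the bottle is in place. Next, c.

Emit:
play_rows --deltas '[-0.05,-0.026,0,0.1,-0.1,-0.051,0,0.2,-0.15,-0.077,0,0.3,-0.2,-0.103,0,0.4,-0.25,-0.129,0,0.5,-0.3,-0.154,0,0.62,-0.35,-0.18,0,0.73,-0.4242,-0.2181,0,0.939,-0.4242,-0.2181,0,0.939,-0.4242,-0.2181,0,0.939]'

```text
time_s: 8.75
position: [392.5, -318.8, 222.5]
tool_rot: [-3.139, 0.002, 0.172]
contact_force: [0.2, 0.0, 0.3]
grip_width: 0.998
grasp_force: 0.0
```

Emit:
play_rows --deltas '[0,0,0,0,0,0,0,0]'

```text
time_s: 9.0
position: [394.1, -316.9, 223.9]
tool_rot: [-3.141, 0.0, 0.177]
contact_force: [0.3, -0.2, 0.2]
grip_width: 1.005
grasp_force: 0.0
```

Emit:
play_rows --deltas '[0,0,0.05,0,0,0,0.09,0,0,0,0.12,0,0,0,0.145,0,0,0,0.165,0,0,0,0.177,0,0,0,0.177,0]'

```text
time_s: 9.88
position: [393.7, -317.3, 46.7]
tool_rot: [-3.14, 0.001, 0.176]
contact_force: [-0.3, -0.0, 0.9]
grip_width: 1.002
grasp_force: 0.0
```

Emit:
play_rows --deltas '[0,0,0,0,0,0,0,0,0,0,0,0,0,0,0,0,0,0,0,0,0,0,0,0,0,0,-0.02,0,0,0,-0.06,0,0,0,-0.11,0,0,0,-0.11,0]' --hand 0.25

```text
time_s: 11.12
position: [395.2, -319.5, 160.7]
tool_rot: [3.135, -0.004, 0.174]
contact_force: [0.0, 0.8, -0.9]
grip_width: 0.493
grasp_force: 30.0
```

Emit:
play_rows --deltas '[0.02,-0.025,0,-0.1,0.045,-0.057,0,-0.2,0.075,-0.095,0,-0.3,0.11,-0.14,0,-0.4,0.145,-0.184,0,-0.5,0.18,-0.229,0,-0.61,0.21,-0.267,0,-0.72,0.235,-0.299,0,-0.83,0.2494,-0.317,0,-0.939,0.2494,-0.317,0,-0.939]'

```text
time_s: 12.38
position: [584.0, 38.9, 155.5]
tool_rot: [-3.139, -0.001, 1.651]
contact_force: [0.8, -0.6, -1.1]
grip_width: 0.49
grasp_force: 30.0
```

Emit:
play_rows --deltas '[0,0,0,0,0,0,0.01,0,0,0,0.035,0,0,0,0.06,0,0,0,0.078,0,0,0,0.085,0,0,0,0.087,0,0,0,0.0875,0,0,0,0.0875,0]'

```text
time_s: 13.5
position: [584.7, 37.4, 70.4]
tool_rot: [3.14, 0.0, 1.649]
contact_force: [0.8, -0.9, -0.9]
grip_width: 0.494
grasp_force: 30.0
```

Emit:
play_rows --deltas '[0,0,0.0005,0,0,0,0.0005,0,0,0,0.0005,0,0,0,0.0005,0,0,0,0.0005,0,0,0,-0.02,0,0,0,-0.05,0,0,0,-0.1,0,0,0,-0.15,0,0,0,-0.15,0]' --hand 1

```text
time_s: 14.75
position: [586.4, 37.3, 224.3]
tool_rot: [3.133, 0.001, 1.649]
contact_force: [0.6, -0.1, -0.8]
grip_width: 1.003
grasp_force: 0.0
```

Emit:
play_rows --deltas '[0.02,-0.042,0,0,0.045,-0.094,0,0,0.0655,-0.1368,0,0,0.0655,-0.1368,0,0,0.0655,-0.1368,0,0,0.0655,-0.1368,0,0]'

```text
time_s: 15.5
position: [443.9, 91.6, 219.4]
tool_rot: [3.141, 0.0, 1.649]
contact_force: [-0.3, -0.3, 0.2]
grip_width: 0.998
grasp_force: 0.0
```

```bash
python3 chk.py dc
```

```text
d target (578, 122) {'top+scene': [110.4, 579.0, 122.0], 'top': [45.4, 576.0, 116.0], 'scene': [68.0, 578.0, 124.0]}
c target (584.5, 37.5) {'top+scene': [123.0, 584.5, 36.5], 'top': [65.4, 583.5, 36.5], 'scene': [62.2, 585.5, 36.5]}
```

Both are on target. Now b.

Emit:
play_rows --deltas '[0,0,0.05,0,0,0,0.09,0,0,0,0.12,0,0,0,0.15,0,0,0,0.172,0,0,0,0.1847,0,0,0,0.1847,0,0,0,0.1847,0]'

```text
time_s: 16.6
position: [443.5, 92.0, 35.6]
tool_rot: [3.14, -0.0, 1.649]
contact_force: [-0.1, 1.1, -0.1]
grip_width: 1.001
grasp_force: 0.0
```

Emit:
play_rows --deltas '[0,0,0,0,0,0,0,0,0,0,0,0,0,0,0,0,0,0,0,0,0,0,0,0,0,0,0,0,0,0,-0.03,0,0,0,-0.08,0,0,0,-0.12,0]' --hand 0.2

```text
time_s: 17.85
position: [442.8, 92.0, 156.6]
tool_rot: [3.141, -0.0, 1.649]
contact_force: [0.4, -0.4, -1.1]
grip_width: 0.401
grasp_force: 30.0
```

Emit:
play_rows --deltas '[-0.025,0.023,0,0,-0.06,0.055,0,0,-0.095,0.087,0,0,-0.128,0.117,0,0,-0.1492,0.1367,0,0,-0.1492,0.1367,0,0,-0.1492,0.1367,0,0,-0.1492,0.1367,0,0]'

```text
time_s: 18.85
position: [590.1, -45.2, 155.1]
tool_rot: [-3.141, -0.0, 1.65]
contact_force: [-0.0, 0.7, -0.7]
grip_width: 0.406
grasp_force: 30.0
```

Emit:
play_rows --deltas '[0,0,0.02,0,0,0,0.045,0,0,0,0.07,0,0,0,0.088,0,0,0,0.095,0,0,0,0.097,0,0,0,0.0975,0,0,0,0.0975,0]'

```text
time_s: 19.85
position: [591.2, -46.1, 58.2]
tool_rot: [3.14, 0.0, 1.649]
contact_force: [0.2, 0.4, -1.5]
grip_width: 0.402
grasp_force: 30.0
```

Emit:
play_rows --deltas '[0,0,0.0005,0,0,0,0.0005,0,0,0,0.0005,0,0,0,0.0005,0,0,0,0.0005,0,0,0,-0.02,0,0,0,-0.05,0,0,0,-0.1,0,0,0,-0.15,0,0,0,-0.15,0]' --hand 1

```text
time_s: 21.1
position: [592.9, -46.4, 212.2]
tool_rot: [3.133, 0.002, 1.649]
contact_force: [-0.1, 0.6, -1.0]
grip_width: 0.999
grasp_force: 0.0
```

Emit:
play_rows --deltas '[-0.01,-0.049,0,0,-0.021,-0.103,0,0,-0.0347,-0.1703,0,0,-0.0347,-0.1703,0,0,-0.0347,-0.1703,0,0,-0.0347,-0.1703,0,0,-0.0347,-0.1703,0,0]'

```text
time_s: 21.98
position: [424.6, -93.8, 207.3]
tool_rot: [3.142, -0.0, 1.65]
contact_force: [-0.8, -0.8, 0.5]
grip_width: 1.003
grasp_force: 0.0
```

Emit:
play_rows --deltas '[0,0,0.05,0,0,0,0.09,0,0,0,0.12,0,0,0,0.15,0,0,0,0.172,0,0,0,0.184,0,0,0,0.184,0,0,0,0.184,0]'

```text
time_s: 22.98
position: [424.4, -94.1, 24.1]
tool_rot: [3.14, 0.0, 1.649]
contact_force: [0.2, 0.1, 0.8]
grip_width: 0.997
grasp_force: 0.0
```

Emit:
play_rows --deltas '[0,0,0,0,0,0,0,0,0,0,0,0,0,0,0,0,0,0,0,0,0,0,0,0,0,0,0,0,0,0,-0.03,0,0,0,-0.08,0,0,0,-0.12,0]' --hand 0.15

```text
time_s: 24.22
position: [423.8, -94.0, 145.1]
tool_rot: [3.141, 0.0, 1.649]
contact_force: [-0.1, -0.2, 0.3]
grip_width: 0.319
grasp_force: 30.0
```

Emit:
play_rows --deltas '[-0.009,0.03,0,0,-0.02,0.067,0,0,-0.032,0.109,0,0,-0.043,0.147,0,0,-0.0501,0.1706,0,0,-0.0501,0.1706,0,0,-0.0501,0.1706,0,0,-0.0501,0.1706,0,0]'

```text
time_s: 25.22
position: [596.9, -130.3, 143.6]
tool_rot: [-3.141, -0.0, 1.649]
contact_force: [0.3, 0.2, -0.2]
grip_width: 0.316
grasp_force: 30.0
```

Emit:
play_rows --deltas '[0,0,0.02,0,0,0,0.045,0,0,0,0.07,0,0,0,0.088,0,0,0,0.095,0,0,0,0.097,0,0,0,0.0975,0,0,0,0.0975,0]'

```text
time_s: 26.22
position: [598.2, -130.6, 46.7]
tool_rot: [3.14, 0.0, 1.649]
contact_force: [-0.6, -0.5, -0.3]
grip_width: 0.315
grasp_force: 30.0
```

Emit:
play_rows --deltas '[0,0,0.0005,0,0,0,0.0005,0,0,0,0.0005,0,0,0,0.0005,0,0,0,0.0005,0,0,0,-0.02,0,0,0,-0.05,0,0,0,-0.1,0,0,0,-0.15,0,0,0,-0.15,0]' --hand 1

```text
time_s: 27.48
position: [599.8, -131.2, 200.8]
tool_rot: [3.133, 0.004, 1.649]
contact_force: [0.7, 0.2, -0.0]
grip_width: 0.998
grasp_force: 0.0
```

Emit:
play_rows --deltas '[-0.05,-0.05,0,0,-0.1,-0.1,0,0,-0.15,-0.15,0,0,-0.2,-0.18,0,0,-0.2,-0.18,0,0,-0.2,-0.18,0,0,-0.2,-0.18,0,0,-0.2,-0.18,0,0]'

```text
time_s: 28.48
position: [434.9, -342.6, 195.8]
tool_rot: [3.142, -0.001, 1.651]
contact_force: [-0.0, -0.7, -0.4]
grip_width: 1.0
grasp_force: 0.0
```

```bash
python3 chk.py dcba s4
```

```text
d target (578, 122) {'top+scene': [121.1, 577.0, 123.0], 'top': [64.5, 571.0, 121.0], 'scene': [68.6, 585.0, 123.0]}
c target (584.5, 37.5) {'top+scene': [122.5, 584.5, 36.5], 'top': [65.2, 582.5, 36.5], 'scene': [62.1, 590.5, 24.5]}
b target (591, -46) {'top+scene': [120.3, 591.0, -45.0], 'top': [60.3, 580.0, -36.0], 'scene': [65.0, 592.0, -45.0]}
a target (598, -130.5) {'top+scene': [124.9, 586.0, -116.5], 'top': [72.6, 599.0, -115.5], 'scene': [91.8, 598.0, -130.5]}
```

View pics/s4.png

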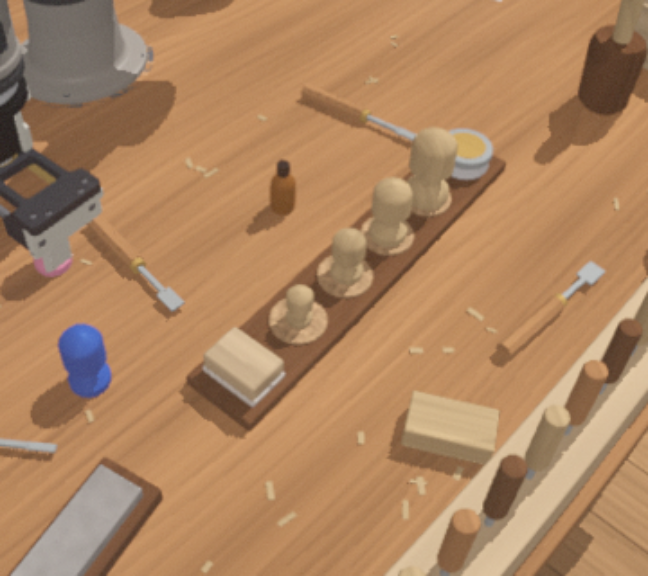

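The picture shows all four finials upright and centred on their pads, largest at the tin: d (433,170), c (391,215), b (347,260), a (299,310). The bottle at (283,188) has not moved. The stray fit for a follows the pad's edge; the scene-only fit matches its target.

```bash
python3 -c "
from rig import job
print(job.hand_in())"
```

```text
the job is handed in; nothing more can be done
None
```

I stood the four finials upright on the cork pads, largest next to the wax tin down to smallest at the far end; the bottle stayed put and the job is handed in (about 29 s of 101 s; the hand-in returned no verdict).

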